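Load the stringing rack in pattern order

ROBOT

A 6-joint arm with a two-finger parallel gripper is mounted at the origin on the work surface. World frame = base frame: x ahead of the robot, y to its left, z up, the work surface at z = 0. Lengths are in m, angles in rad, forces in N, time in s.
With the tool pointing down it reaches from about 0.35 to 0.775 m from the base axis. Payload 7.3 kg.
Tool frame: the origin (TCP) lies at the centre of the arm's flange, where the gripper is bolted on; the fingertips stand 178 mm ahead of it and the grasp point (between the pads) lies 159 mm ahead of it (tip_extent is the distance from the TCP to the fingertips, in m); z points along the fingers, y is the line along which they close (so a half turn about z gives the same grasp; the last joint's range is limited). The gripper opens to 92 mm and grips with 3 to 60 N. Pads are 19 mm wide; open, the fingers measure 130 mm over their backs; the gripper's body (75 mm by 190 mm) begins 47 mm behind the grasp point.
Start: joints at [1.108, 0.342, 1.524, -0, 1.275, -0.146], TCP at [0.164, 0.499, 0.405] pointing down, gripper open.
Joint ranges: [-2.53, 2.53], [-0.77, 2.02], [0.04, 2.7], [-1, 4.14], [0.28, 2.66], [-3.11, 3.11]. Speed limits (rad/s): [2.57, 2.57, 3.14, 3.14, 3.14, 3.14].

INTERFACE

Orientations are given as [roll, pitch, yaw] about the fixed x, y, z axes, in that order (R = Rz(yaw) Ry(pitch) Rx(roll)).
In Python, from cell import * gives the robot as it stands.
- The arm moves only by the tool arm_command, never from a script. Its arguments are lists of equal length, an entry for each row: "xyz": the shift along the world's x, y, z in mm, a list of three; "spin": the turn about the world's z in degrees. In form: {"xyz": [[tx, ty, tz], ...], "spin": [spin, ...]}. A call has 1 to 20 rows; each row shifts and turns the commanded pose from where the row before left it; what a row does not reach is not made up. A row lasts 1/10 s, in which the tool goes at most 50 mm and 8.59 degrees, less where a joint would pass 70% of its speed; a pose out of reach is approached as far as the arm can. A call with a gripper value outside its range is refused whole. "jaw" is the opening, from -1 (shut) to 1 (fully open), set as the call begins (left out, the last holds). The fingers move at their own pace and stop on an object; "squeeze" is the grip in N (left out, the last holds). Time passes only in rows, so rows that do not move let the fingers close. It gives the time, the measured TCP pose, the force, the opening and the grip force at its end, in the units of the state.
- observe(): the state, without advancing time (a new reading comes with each control period).
- read_camera(name): name is "scene" or "top"; returns a dict with "img" (480x640x3 uint8, red, green, blue), "depth" (480x640 float32, m along the optical axis (not along the pixel's ray), 0 where there is no reading), "fx", "fy", "cx", "cy" (pixels), "world_from_camera" (4x4, takes a point from camera to world coordinates). Camera axes: x right, y up, looking along -z (the intrinsics and any distortion apply to the point x, -y, -z); pixel columns grow to the right and rows downward; lengths in m; the calibration is good to about 2 mm. A picture is of the moment at which its call begins.
- hand_in(): hands the job in; it is judged then, once.
The state is a dict: "time": time; "qpos": joint angles; "qvel": joint speeds; "joint_efforts": joint torques, N m; "tool_pos": TCP position; "tool_rot": TCP orientation; "contact_force": force on the tool from outside, world axes, zero at the start; "torque": the same for the moment, N m; "opening": finger opening in m; "grip_force": force on a finger pad.
Only numpy, scipy, OpenCV 4.12 (cv2) and the standard library are available. Lean on these libraries where they do the work, as an engineer would, in place of code of your own. Each camera call takes 0.05 s, during which the arm holds its last target. There are 200 camera calls.

TASK

Move the row of four bead jars from the plywood storage rack to the dark stringing rack, so that they stand there in the same order as the row of sample beads on its ledge: each jar in the compartment behind the sample bead of its colour. Keep the jars upright, set each down gently on the floor of its compartment and let go. Leave the dish and the pliers where they are.

Things in the scene. Friction and masses are not known exactly. Their poses are not given: they have to be found in the camera images.
- jar_red: Bead jar, red screw lid, red beads inside: closed clear cylinder 41 mm wide, 80 tall (lid: top 16), 0.12 kg. Origin: centre of its underside; z up, any yaw. Starts in one of 4 compartments of the plywood storage rack (74 x 282 mm, 32 high; compartments 60 mm square inside, one row at 66 mm pitch, floor 8 mm above the bench): its top 56 mm stand clear.
- jar_blue: Bead jar, blue screw lid, blue beads inside: closed clear cylinder 41 mm wide, 80 tall (lid: top 16), 0.12 kg. Origin: centre of its underside; z up, any yaw. Starts in one of 4 compartments of the plywood storage rack (74 x 282 mm, 32 high; compartments 60 mm square inside, one row at 66 mm pitch, floor 8 mm above the bench): its top 56 mm stand clear.
- jar_green: Bead jar, green screw lid, green beads inside: closed clear cylinder 41 mm wide, 80 tall (lid: top 16), 0.12 kg. Origin: centre of its underside; z up, any yaw. Starts in one of 4 compartments of the plywood storage rack (74 x 282 mm, 32 high; compartments 60 mm square inside, one row at 66 mm pitch, floor 8 mm above the bench): its top 56 mm stand clear.
- jar_yellow: Bead jar, yellow screw lid, yellow beads inside: closed clear cylinder 41 mm wide, 80 tall (lid: top 16), 0.12 kg. Origin: centre of its underside; z up, any yaw. Starts in one of 4 compartments of the plywood storage rack (74 x 282 mm, 32 high; compartments 60 mm square inside, one row at 66 mm pitch, floor 8 mm above the bench): its top 56 mm stand clear.
- place_red: Red place in the dark fixed stringing rack: open compartment 60 mm square inside, red lining, red sample bead on its ledge. Origin: centre of its underside, 8 mm above the bench; inner floor at z 4 mm, rim 28 mm. x leads away from the ledge (x -33 to -59, 24 high; bead at x -46, 18 wide, top at z 36), y along the row, z up. 4 places at 66 mm pitch; rack's ends 30 mm over the origin.
- place_blue: Blue place in the dark fixed stringing rack: open compartment 60 mm square inside, blue lining, blue sample bead on its ledge. Origin: centre of its underside, 8 mm above the bench; inner floor at z 4 mm, rim 28 mm. x leads away from the ledge (x -33 to -59, 24 high; bead at x -46, 18 wide, top at z 36), y along the row, z up. 4 places at 66 mm pitch; rack's ends 30 mm over the origin.
- place_green: Green place in the dark fixed stringing rack: open compartment 60 mm square inside, green lining, green sample bead on its ledge. Origin: centre of its underside, 8 mm above the bench; inner floor at z 4 mm, rim 28 mm. x leads away from the ledge (x -33 to -59, 24 high; bead at x -46, 18 wide, top at z 36), y along the row, z up. 4 places at 66 mm pitch; rack's ends 30 mm over the origin.
- place_yellow: Yellow place in the dark fixed stringing rack: open compartment 60 mm square inside, yellow lining, yellow sample bead on its ledge. Origin: centre of its underside, 8 mm above the bench; inner floor at z 4 mm, rim 28 mm. x leads away from the ledge (x -33 to -59, 24 high; bead at x -46, 18 wide, top at z 36), y along the row, z up. 4 places at 66 mm pitch; rack's ends 30 mm over the origin.
- bead_dish: White ceramic dish with silver beads fixed in it, 94 mm across the rim, 26 mm high, loose on the bench beyond the racks: a bystander. Origin at the centre of its underside.
- pliers: Small pliers with red grips lying on the bench beyond the racks, about 136 x 60 mm, 12 mm high, loose: a bystander. Origin on the bench in the middle of their length, x towards the jaws.
Things that resemble listed ones, but are neither listed nor needed, are in the scene too. There is more than one size of the jar_red; the job needs the smaller.

How it is judged:
At the end, for the whole second after the job is handed in: Each of the four jars stands released and at rest on the floor of the compartment of its own colour in the stringing rack: within 16 mm of the compartment's centre (the walls ensure it), 0 to 8 mm above the compartment's origin, upright within 0.1 rad; dish and pliers within 30 mm of where they lay (horizontal distance between jar_red and place_red below 0.016 m and z of jar_red in the frame of place_red between 0 and 0.008 m and angle between each of jar_red, jar_blue, jar_green, jar_yellow's own z axis and vertical below 0.1 rad and linear speed of each of jar_red, jar_blue, jar_green, jar_yellow below 0.02 m/s and angular speed of each of jar_red, jar_blue, jar_green, jar_yellow below 0.2 rad/s and horizontal distance between jar_blue and place_blue below 0.016 m and z of jar_blue in the frame of place_blue between 0 and 0.008 m and horizontal distance between jar_green and place_green below 0.016 m and z of jar_green in the frame of place_green between 0 and 0.008 m and horizontal distance between jar_yellow and place_yellow below 0.016 m and z of jar_yellow in the frame of place_yellow between 0 and 0.008 m and distance of each of bead_dish, pliers from where it was at the start of the episode below 0.03 m); the robot touches nothing.
It fails at once if a jar is tipped by more than 35 degrees (angle between any of jar_red, jar_blue, jar_green, jar_yellow's own z axis and vertical above 0.61 rad).
It fails at once if a jar is let go more than 20 mm above the floor of its place ((contact force between jar_red and the fingers below 0.05 N and horizontal distance between jar_red and place_red below 0.035 m and z of jar_red in the frame of place_red above 0.024 m) or (contact force between jar_blue and the fingers below 0.05 N and horizontal distance between jar_blue and place_blue below 0.035 m and z of jar_blue in the frame of place_blue above 0.024 m) or (contact force between jar_green and the fingers below 0.05 N and horizontal distance between jar_green and place_green below 0.035 m and z of jar_green in the frame of place_green above 0.024 m) or (contact force between jar_yellow and the fingers below 0.05 N and horizontal distance between jar_yellow and place_yellow below 0.035 m and z of jar_yellow in the frame of place_yellow above 0.024 m)).
It fails at once if a jar is rammed into its place (more than 60 N) (contact force between jar_red and place_red above 60 N or contact force between jar_blue and place_blue above 60 N or contact force between jar_green and place_green above 60 N or contact force between jar_yellow and place_yellow above 60 N).
It fails at once if the dish or the pliers are pushed 30 mm or more from where they lay (distance of any of bead_dish, pliers from where it was at the start of the episode above 0.03 m).
It also fails if it takes over 109 s, if anything falls off the work surface, if the arm or the gripper's body presses on something with over 40 N, if the wrist force passes 120 N, or if a joint passes its speed limit or range.

## Working session

There is one attempt and no reset: what is moved stays moved. The work goes in short steps, Python scripts to look and compute and a tool call to move; the robot and the scene stay as the last step left them, time stands still between calls to the robot, and variables do not carry over. Pictures are saved under pics/ and viewed, at most 14 in all, crops included, and the job is handed in when it is done.

Besides the shell and the picture viewer there is one more tool, called after "Emit:" as name(argument=value, ...) on one line, values as JSON. arm_command: Moves the arm, as the interface text tells. Its arguments: {"type":"object","properties":{"xyz":{"type":"array","items":{"type":"array","items":{"type":"number"}}},"spin":{"type":"array","items":{"type":"number"}},"jaw":{"type":"number"},"squeeze":{"type":"number"}},"required":["xyz","spin"]}

```bash
mkdir -p pics
cat > h.py <<'E'
from cell import *
import numpy as np, cv2
def cloud(c):
    v,u=np.mgrid[0:480,0:640]; d=c["depth"]
    p=np.stack([(u-c["cx"])/c["fx"]*d,-(v-c["cy"])/c["fy"]*d,-d,np.ones_like(d)],-1)
    return (p@np.array(c["world_from_camera"]).T)[...,:3]
def save(n,im): cv2.imwrite("pics/"+n,np.ascontiguousarray(im[...,::-1]))
E
python3 - <<'E'
from h import *
for n in("top","scene"):
    c=read_camera(n); save(n+"0.png",c["img"]); np.savez(n+"0.npz",img=c["img"],P=cloud(c),d=c["depth"])
    print({k:v for k,v in c.items() if k not in("img","depth")})
s=observe();print(s)
E
```

```text
{'fx': 450.3792998842224, 'fy': 450.3792998842224, 'cx': 316.50438428722475, 'cy': 241.3324815832699, 'world_from_camera': array([[-0.00900961,  0.99954121, -0.02891711,  0.56458466],
       [-0.99995256, -0.00911283, -0.00343955, -0.01956374],
       [-0.00370149,  0.02888475,  0.9995759 ,  0.86727954],
       [ 0.        ,  0.        ,  0.        ,  1.        ]])}
{'fx': 544.4134993176124, 'fy': 544.4134993176124, 'cx': 326.64300719376547, 'cy': 239.36218704634874, 'world_from_camera': array([[ 0.28654909, -0.65567569,  0.69855494,  1.45954704],
       [ 0.95787499,  0.18152594, -0.2225395 , -0.26420544],
       [ 0.0191079 ,  0.7328968 ,  0.68007144,  0.86337787],
       [ 0.        ,  0.        ,  0.        ,  1.        ]])}
{'time': 0.1, 'qpos': array([ 1.10798641e+00,  3.42654163e-01,  1.52490963e+00, -2.12261462e-06,
        1.27539882e+00, -1.46007727e-01]), 'qvel': array([ 0.00226828, -0.00053374, -0.00151807,  0.00139991, -0.00067926,
        0.00184962]), 'joint_efforts': array([ 1.95729619e-03, -4.32000804e+01, -2.44696552e+01,  7.20707746e-02,
        5.26229327e-02, -3.37321057e-05]), 'tool_pos': array([0.16348347, 0.49877455, 0.40411785]), 'tool_rot': array([-3.14023697e+00, -1.97306863e-04,  2.82479095e+00]), 'contact_force': array([-0.9663231 ,  0.56937281,  0.1320813 ]), 'torque': array([-0.07944999,  0.01208609, -0.00106738]), 'grip_force': 0.0, 'opening': 0.09165672775283029}
```

View pics/top0.png

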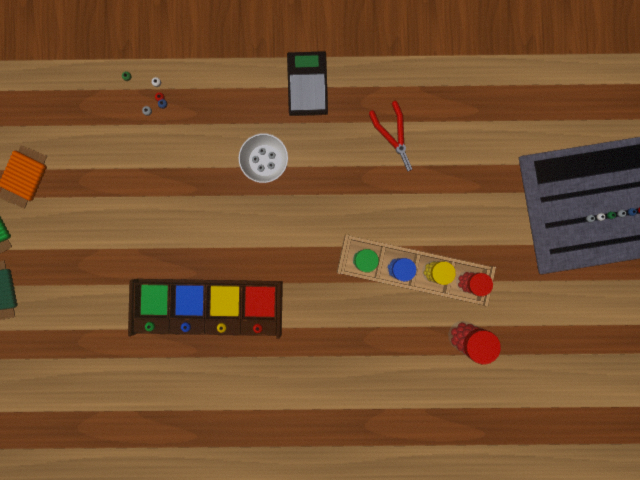

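View pics/scene0.png

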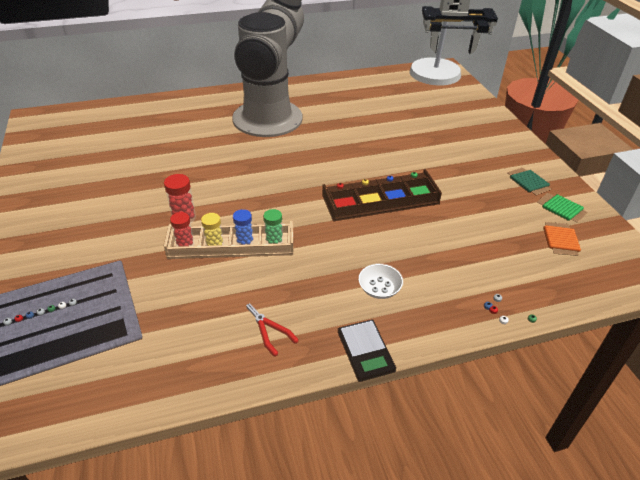

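Two objects could be jar_red. One is the red jar in the plywood rack at top (480,284), and the other is the wider, taller red jar standing free at top (483,347). The one in the rack fits, since it's smaller and has the rack-compartment start. I'll confirm with a crop and sizes.

Run:
```python
from h import *
z=np.load("top0.npz"); P=z["P"]; im=z["img"]; hsv=cv2.cvtColor(im,cv2.COLOR_RGB2HSV)
for n,(u,v) in dict(g=(366,260),b=(403,269),y=(444,272),r=(480,284),R=(483,347)).items():
    h0=P[v,u,2]; m=(np.abs(P[...,2]-h0)<.006)
    _,l=cv2.connectedComponents(m.astype(np.uint8)); q=P[l==l[v,u]][:,:2]
    c,r=cv2.minEnclosingCircle(q.astype(np.float32)); print(n,"top z",h0.round(4),"c",np.round(c,4),"r",round(r,4),"mean",q.mean(0).round(4))
# rack linings
for n,(u,v) in dict(g=(154,300),b=(189,300),y=(225,301),r=(260,301)).items():
    hh=hsv[v,u,0].astype(int); m=(np.abs(hsv[...,0].astype(int)-hh)<8)&(hsv[...,1]>150)&(hsv[...,2]>70)
    _,l=cv2.connectedComponents(m.astype(np.uint8)); k=l==l[v,u]; q=P[k]
    print("place",n,k.sum(),q.mean(0).round(4),"med z",np.median(q[:,2]).round(4),cv2.minAreaRect(q[:,:2].astype(np.float32)))
for nm,(a,b,c,d),zr in(("dark",(120,270,290,345),(.026,.042)),("ply",(330,230,505,310),(.026,.04))):
    s=P[b:d,a:c].reshape(-1,3); q=s[(s[:,2]>zr[0])&(s[:,2]<zr[1])][:,:2]; print(nm,cv2.minAreaRect(q.astype(np.float32)),len(q))
for n,(a,b,c,d) in dict(dish=(235,130,292,186),pl=(365,98,415,175)).items():
    s=P[b:d,a:c].reshape(-1,3); q=s[s[:,2]>.006]; print(n,q.mean(0).round(4),q.min(0).round(3),q.max(0).round(3))
a=cv2.resize(im[225:370,330:510],(720,580),interpolation=3)
save("crop1.png",a)
```

```text
g top z 0.0879 c [ 0.5533 -0.1032] r 0.0203 mean [ 0.5534 -0.103 ]
b top z 0.0877 c [ 0.5369 -0.168 ] r 0.0205 mean [ 0.5373 -0.1676]
y top z 0.0911 c [ 0.5305 -0.2356] r 0.0208 mean [ 0.5305 -0.2352]
r top z 0.089 c [ 0.5106 -0.2999] r 0.0206 mean [ 0.5105 -0.2993]
R top z 0.1127 c [ 0.4079 -0.2936] r 0.0289 mean [ 0.408  -0.2925]
place g 762 [0.4825 0.2913 0.0164] med z 0.012 ((0.505827784538269, 0.14738307893276215), (0.06170685589313507, 0.34854942560195923), 9.349940299987793)
place b 790 [0.4802 0.2259 0.012 ] med z 0.012 ((0.4801039397716522, 0.2256568968296051), (0.052651844918727875, 0.05527323856949806), 87.3583755493164)
place y 920 [0.479  0.159  0.0136] med z 0.0121 ((0.5004752278327942, 0.08130842447280884), (0.06988735496997833, 0.2285970151424408), 15.43844985961914)
place r 945 [0.4777 0.0915 0.015 ] med z 0.012 ((0.4972532093524933, 0.04615860432386398), (0.0732790157198906, 0.1733262538909912), 22.775190353393555)
dark ((0.4663616418838501, 0.1911609172821045), (0.28006577491760254, 0.10281822830438614), 88.59233093261719) 3534
ply ((0.534581184387207, -0.1993953138589859), (0.28256362676620483, 0.07369818538427353), 77.0812759399414) 1666
dish [0.7494 0.084  0.0245] [ 0.565 -0.02   0.006] [0.793 0.128 0.867]
pl [ 0.7899 -0.1625  0.0319] [ 0.565 -0.199  0.006] [ 0.858 -0.02   0.867]
```

View pics/crop1.png

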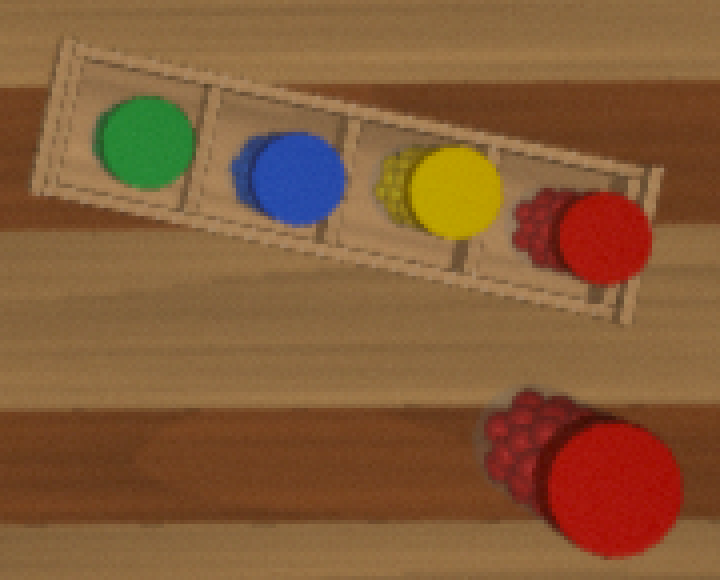

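The crop confirms it. The rack's red jar (lid at crop (605,238), radius 20.6 mm) is the smaller. The big one (crop (615,490), radius 29 mm, top at 113 mm) stands outside the rack. I'll grip across the row, with red gripped along the row to clear the big jar.

Emit:
arm_command(xyz=[[19.5, -30, -2], [19.5, -30, -2], [19.5, -30, -2], [19.5, -30, -2], [19.5, -30, -2], [19.5, -30, -2], [19.5, -30, -2], [19.5, -30, -2], [19.5, -30, -2], [19.5, -30, -2], [19.5, -30, -2], [19.5, -30, -2], [19.5, -30, -2], [19.5, -30, -2], [19.5, -30, -2], [19.5, -30, -2], [19.5, -30, -2], [19.5, -30, -2], [19.5, -30, -2], [19.5, -30, -2]], spin=[-4.2, -4.2, -4.2, -4.2, -4.2, -4.2, -4.2, -4.2, -4.2, -4.2, -4.2, -4.2, -4.2, -4.2, -4.2, -4.2, -4.2, -4.2, -4.2, -4.2], jaw=1, squeeze=20)

```text
time: 2.1
tool_pos: [0.5541, -0.1025, 0.3642]
tool_rot: [-3.141, -0.0, 1.355]
contact_force: [0.0, 0.5, 0.2]
opening: 0.0918
grip_force: 0.0
```

Emit:
arm_command(xyz=[[-1, -1, -20], [0, 0, -25], [0, 0, -25], [0, 0, -25], [0, 0, -22], [0, 0, -12], [0, 0, -8], [0, 0, 0], [0, 0, 0]], spin=[0, 0, 0, 0, 0, 0, 0, 0, 0])

```text
time: 3.0
tool_pos: [0.5528, -0.1022, 0.2284]
tool_rot: [3.14, 0.0, 1.359]
contact_force: [-0.1, -0.1, 0.0]
opening: 0.0916
grip_force: 0.0
```

Emit:
arm_command(xyz=[[0, 0, 0], [0, 0, 0], [0, 0, 0], [0, 0, 0], [0, 0, 0], [0, 0, 0], [0, 0, 0], [0, 0, 0]], spin=[0, 0, 0, 0, 0, 0, 0, 0], jaw=-1, squeeze=20)

```text
time: 3.8
tool_pos: [0.5526, -0.1021, 0.2277]
tool_rot: [3.141, 0.0, 1.359]
contact_force: [-0.1, -0.2, -0.1]
opening: 0.0407
grip_force: 20.0
```

Emit:
arm_command(xyz=[[0, 0, 15], [0, 0, 25], [0, 0, 30], [0, 0, 25], [0, 0, 15], [-5, 28, 0], [-5, 28, 0], [-5, 28, 0], [-5, 28, 0], [-5, 28, 0], [-5, 28, 0], [-5, 28, 0], [-5, 28, 0], [-5, 28, 0], [-5, 28, 0], [-5, 28, 0], [-5, 28, 0], [-5, 28, 0], [-6, 28, 0]], spin=[0, 0, 0, 0, 0, 0.8, 0.8, 0.8, 0.8, 0.8, 0.8, 0.8, 0.8, 0.8, 0.8, 0.8, 0.8, 0.8, 0.3])

```text
time: 5.7
tool_pos: [0.4811, 0.291, 0.3375]
tool_rot: [-3.141, 0.0, 1.546]
contact_force: [-0.7, -0.3, -1.0]
opening: 0.0405
grip_force: 20.0
```

Emit:
arm_command(xyz=[[0, -1, -15], [0, 0, -25], [0, 0, -25], [0, 0, -18], [0, 0, -10], [0, 0, -5], [0, 0, -3], [0, 0, -1], [0, 0, -1], [0, 0, -1], [0, 0, -1], [0, 0, 0]], spin=[0, 0, 0, 0, 0, 0, 0, 0, 0, 0, 0, 0])

```text
time: 6.9
tool_pos: [0.4815, 0.2889, 0.2328]
tool_rot: [3.141, -0.0, 1.545]
contact_force: [0.2, -0.4, -0.1]
opening: 0.0407
grip_force: 20.0
```

Emit:
arm_command(xyz=[[0, 0, -1], [0, 0, 0], [0, 0, 0]], spin=[0, 0, 0])

```text
time: 7.2
tool_pos: [0.4815, 0.2889, 0.2317]
tool_rot: [3.142, 0.0, 1.545]
contact_force: [0.2, -0.2, -1.3]
opening: 0.0406
grip_force: 20.0
```

Run:
```python
from h import *
s=observe(); print(s["tool_pos"],s["contact_force"])
c=read_camera("scene"); save("s1.png",cv2.resize(c["img"][80:260,280:480],(700,630))[:600])
```

```text
[0.48152444 0.28887802 0.23173744] [ 0.15373461 -0.16518982 -1.33394266]
```

View pics/s1.png

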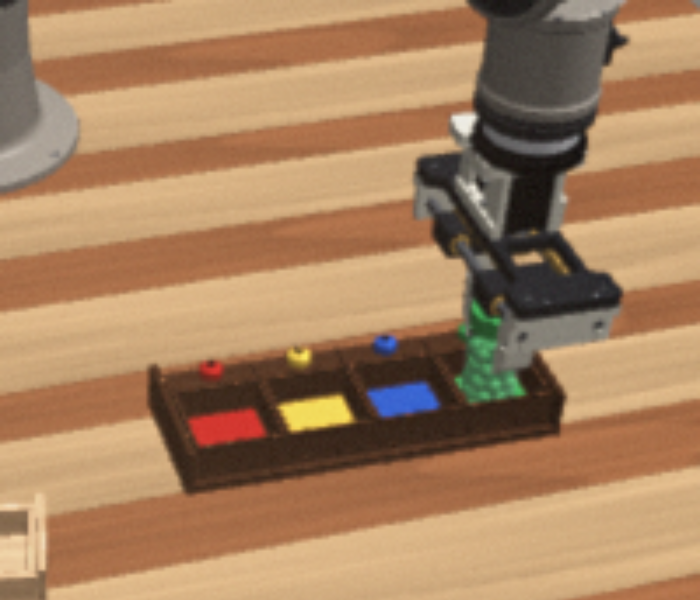

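The view shows the green jar inside the rack's last compartment (crop (490,370)). It's still carried by the gripper, so I'll lower it by a few more fractions of a mm.

Emit:
arm_command(xyz=[[0, 0, -0.5], [0, 0, -0.5], [0, 0, 0], [0, 0, 0]], spin=[0, 0, 0, 0])

```text
time: 7.65
tool_pos: [0.4815, 0.2889, 0.2316]
tool_rot: [3.141, -0.0, 1.546]
contact_force: [-1.4, -0.7, 7.2]
opening: 0.0404
grip_force: 20.0
```

Emit:
arm_command(xyz=[[0, 0, 0], [0, 0, 0], [0, 0, 0], [0, 0, 0], [0, 0, 0], [0, 0, 10], [0, 0, 25], [0, 0, 25], [0, 0, 25], [0, 0, 25]], spin=[0, 0, 0, 0, 0, 0, 0, 0, 0, 0], jaw=1)

```text
time: 8.65
tool_pos: [0.4814, 0.2888, 0.3426]
tool_rot: [3.141, -0.0, 1.546]
contact_force: [0.5, 0.9, -0.3]
opening: 0.0919
grip_force: 0.0
```

Emit:
arm_command(xyz=[[3.5, -20, 0], [3.5, -30, 0], [3.5, -30, 0], [3.5, -30, 0], [3.5, -30, 0], [3.5, -30, 0], [3.5, -30, 0], [3.5, -30, 0], [3.5, -30, 0], [3.5, -30, 0], [3.5, -30, 0], [3.5, -30, 0], [3.5, -30, 0], [3.5, -30, 0], [3.5, -30, 0], [3, -17, 0], [0, 0, -20], [0, 0, -25], [0, 0, -20]], spin=[-0.7, -0.7, -0.7, -0.7, -0.7, -0.7, -0.7, -0.7, -0.7, -0.7, -0.7, -0.7, -0.7, -0.7, -0.7, 0, 0, 0, 0])

```text
time: 10.55
tool_pos: [0.5369, -0.1679, 0.2751]
tool_rot: [-3.141, -0.0, 1.362]
contact_force: [0.3, 0.5, 0.3]
opening: 0.092
grip_force: 0.0
```

Emit:
arm_command(xyz=[[0, 0, -20], [0, 0, -15], [0, 0, -8], [0, 0, -4], [0, 0, 0]], spin=[0, 0, 0, 0, 0])

```text
time: 11.05
tool_pos: [0.5372, -0.168, 0.2289]
tool_rot: [3.142, -0.0, 1.363]
contact_force: [0.5, 0.0, 0.2]
opening: 0.0919
grip_force: 0.0
```

Emit:
arm_command(xyz=[[0, 0, 0], [0, 0, 0], [0, 0, 0], [0, 0, 0], [0, 0, 0], [0, 0, 0], [0, 0, 0], [0, 0, 0]], spin=[0, 0, 0, 0, 0, 0, 0, 0], jaw=-1)

```text
time: 11.85
tool_pos: [0.537, -0.1681, 0.2287]
tool_rot: [3.142, -0.0, 1.362]
contact_force: [0.7, -0.2, 0.3]
opening: 0.0407
grip_force: 20.0
```

Emit:
arm_command(xyz=[[0, 0, 15], [0, 0, 25], [0, 0, 30], [0, 0, 25], [0, 0, 15], [-4, 28, 0], [-4, 28, 0], [-4, 28, 0], [-4, 28, 0], [-4, 28, 0], [-4, 28, 0], [-4, 28, 0], [-4, 28, 0], [-4, 28, 0], [-4, 28, 0], [-4, 28, 0], [-4, 28, 0], [-4, 28, 0], [-5, 28, 0], [0, 0, 0]], spin=[0, 0, 0, 0, 0, 0.8, 0.8, 0.8, 0.8, 0.8, 0.8, 0.8, 0.8, 0.8, 0.8, 0.8, 0.8, 0.8, 0, 0])

```text
time: 13.85
tool_pos: [0.4791, 0.2265, 0.3385]
tool_rot: [-3.141, -0.001, 1.547]
contact_force: [0.5, 0.6, -0.6]
opening: 0.0407
grip_force: 20.0
```

Emit:
arm_command(xyz=[[0, 0, -15], [0, 0, -25], [0, 0, -25], [0, 0, -18], [0, 0, -10], [0, 0, -6], [0, 0, -3], [0, 0, -1], [0, 0, -1], [0, 0, 0]], spin=[0, 0, 0, 0, 0, 0, 0, 0, 0, 0])

```text
time: 14.85
tool_pos: [0.4802, 0.2239, 0.2352]
tool_rot: [3.141, -0.0, 1.544]
contact_force: [-0.1, 0.1, -1.6]
opening: 0.0404
grip_force: 20.0
```

Emit:
arm_command(xyz=[[0, 0, -1], [0, 0, -0.7], [0, 0, -0.5], [0, 0, -0.4], [0, 0, 0], [0, 0, 0]], spin=[0, 0, 0, 0, 0, 0])

```text
time: 15.45
tool_pos: [0.48, 0.2239, 0.2327]
tool_rot: [3.141, -0.0, 1.544]
contact_force: [-2.0, -0.7, 6.2]
opening: 0.0405
grip_force: 20.0
```

Emit:
arm_command(xyz=[[0, 0, 0], [0, 0, 0], [0, 0, 0], [0, 0, 0], [0, 0, 0], [0, 0, 10], [0, 0, 25], [0, 0, 25], [0, 0, 25], [0, 0, 25]], spin=[0, 0, 0, 0, 0, 0, 0, 0, 0, 0], jaw=1)

```text
time: 16.45
tool_pos: [0.4799, 0.2239, 0.344]
tool_rot: [3.141, -0.0, 1.544]
contact_force: [-0.1, -0.5, -0.1]
opening: 0.0916
grip_force: 0.0
```

Emit:
arm_command(xyz=[[3, -20, 0], [3, -30, 0], [3, -30, 0], [3, -30, 0], [3, -30, 0], [3, -30, 0], [3, -30, 0], [3, -30, 0], [3, -30, 0], [3, -30, 0], [3, -30, 0], [3, -30, 0], [3, -30, 0], [3, -30, 0], [4, -30, 0], [4.5, -20, 0], [0, 0, -20], [0, 0, -25], [0, 0, -20]], spin=[-0.7, -0.7, -0.7, -0.7, -0.7, -0.7, -0.7, -0.7, -0.7, -0.7, -0.7, -0.7, -0.7, -0.7, -0.7, 0, 0, 0, 0])

```text
time: 18.35
tool_pos: [0.5303, -0.2363, 0.2767]
tool_rot: [3.142, -0.0, 1.36]
contact_force: [-0.3, 1.0, 0.1]
opening: 0.0918
grip_force: 0.0
```

Emit:
arm_command(xyz=[[0, 0, -20], [0, 0, -15], [0, 0, -8], [0, 0, -4], [0, 0, 0]], spin=[0, 0, 0, 0, 0])

```text
time: 18.85
tool_pos: [0.5306, -0.2362, 0.2304]
tool_rot: [3.141, 0.0, 1.361]
contact_force: [0.6, 1.3, 0.1]
opening: 0.0914
grip_force: 0.0
```

Emit:
arm_command(xyz=[[0, 0, 0], [0, 0, 0], [0, 0, 0], [0, 0, 0], [0, 0, 0], [0, 0, 0], [0, 0, 0], [0, 0, 0]], spin=[0, 0, 0, 0, 0, 0, 0, 0], jaw=-1)

```text
time: 19.65
tool_pos: [0.5305, -0.2361, 0.2301]
tool_rot: [3.142, 0.0, 1.36]
contact_force: [-0.7, -0.4, 0.6]
opening: 0.0406
grip_force: 20.0
```

Emit:
arm_command(xyz=[[0, 0, 15], [0, 0, 25], [0, 0, 30], [0, 0, 25], [0, 0, 15], [-4, 28, 0], [-4, 28, 0], [-4, 28, 0], [-4, 28, 0], [-4, 28, 0], [-4, 28, 0], [-4, 28, 0], [-4, 28, 0], [-4, 28, 0], [-4, 28, 0], [-3, 28, 0], [-3, 28, 0], [-3, 28, 0], [-3, 30, 0], [0, 0, 0]], spin=[0, 0, 0, 0, 0, 0.8, 0.8, 0.8, 0.8, 0.8, 0.8, 0.8, 0.8, 0.8, 0.8, 0.8, 0.8, 0.8, 0, 0])

```text
time: 21.65
tool_pos: [0.4779, 0.1605, 0.34]
tool_rot: [-3.141, -0.001, 1.545]
contact_force: [0.2, -0.6, -1.6]
opening: 0.0408
grip_force: 20.0
```

Emit:
arm_command(xyz=[[0, 0, -15], [0, 0, -25], [0, 0, -25], [0, 0, -18], [0, 0, -10], [0, 0, -6], [0, 0, -3], [0, 0, -1], [0, 0, -1], [0, 0, 0]], spin=[0, 0, 0, 0, 0, 0, 0, 0, 0, 0])

```text
time: 22.65
tool_pos: [0.4787, 0.1579, 0.2366]
tool_rot: [3.141, -0.0, 1.542]
contact_force: [0.1, -0.5, -1.5]
opening: 0.0405
grip_force: 20.0
```

Emit:
arm_command(xyz=[[0, 0, -1], [0, 0, -0.6], [0, 0, -0.4], [0, 0, 0], [0, 0, 0]], spin=[0, 0, 0, 0, 0])

```text
time: 23.15
tool_pos: [0.4785, 0.1579, 0.2341]
tool_rot: [3.142, -0.0, 1.542]
contact_force: [0.2, 0.0, -1.0]
opening: 0.0411
grip_force: 20.0
```

Emit:
arm_command(xyz=[[0, 0, -0.5], [0, 0, 0], [0, 0, 0]], spin=[0, 0, 0])

```text
time: 23.45
tool_pos: [0.4785, 0.1579, 0.2341]
tool_rot: [3.141, -0.0, 1.542]
contact_force: [-1.8, -0.1, 5.3]
opening: 0.0404
grip_force: 20.0
```

Emit:
arm_command(xyz=[[0, 0, 0], [0, 0, 0], [0, 0, 0], [0, 0, 0], [0, 0, 0], [0, 0, 10], [0, 0, 25], [0, 0, 25], [0, 0, 25], [0, 0, 25]], spin=[0, 0, 0, 0, 0, 0, 0, 0, 0, 0], jaw=1)

```text
time: 24.45
tool_pos: [0.4783, 0.1579, 0.3454]
tool_rot: [3.141, -0.0, 1.542]
contact_force: [0.6, 0.4, 0.5]
opening: 0.0919
grip_force: 0.0
```

Emit:
arm_command(xyz=[[2, -20, 0], [2, -30, 0], [2, -30, 0], [2, -30, 0], [2, -30, 0], [2, -30, 0], [2, -30, 0], [2, -30, 0], [2, -30, 0], [2, -30, 0], [2, -30, 0], [2, -30, 0], [2, -30, 0], [2, -30, 0], [2, -30, 0], [2, -18, 0], [0, 0, 0], [0, 0, 0]], spin=[4, 5, 5, 5, 5, 5, 5, 5, 5, 5, 5, 5, 5, 5, 5, 5, 0, 0])

```text
time: 26.25
tool_pos: [0.5103, -0.2999, 0.3439]
tool_rot: [3.141, -0.0, 2.918]
contact_force: [-0.2, -0.2, 0.4]
opening: 0.0917
grip_force: 0.0
```

Run:
```python
from h import *
print(observe()["tool_pos"]); c=read_camera("scene"); save("s2.png",c["img"])
```

```text
[ 0.51032082 -0.29992198  0.34389141]
```

View pics/s2.png

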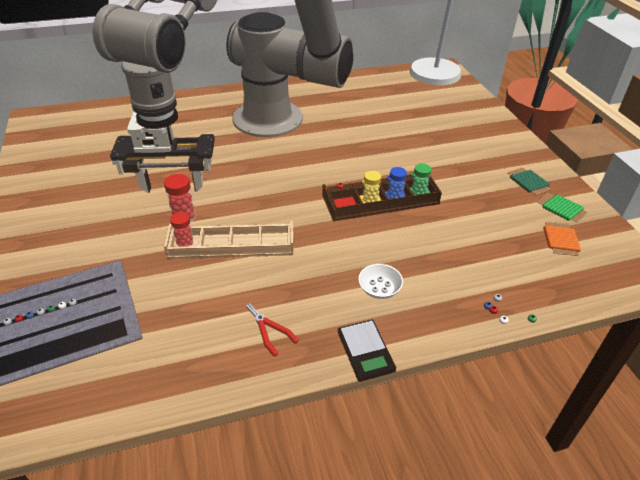

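Yellow, blue and green stand upright in their places at (372,187), (397,183) and (422,180). The small red jar at (181,231) is still in the plywood rack, with the gripper above it.

Emit:
arm_command(xyz=[[0, 0, -20], [0, 0, -25], [0, 0, -25], [0, 0, -22], [0, 0, -12], [0, 0, -7], [0, 0, -4], [0, 0, 0]], spin=[0, 0, 0, 0, 0, 0, 0, 0])

```text
time: 27.1
tool_pos: [0.5107, -0.3, 0.229]
tool_rot: [-3.142, 0.001, 2.921]
contact_force: [-0.6, -0.2, 0.5]
opening: 0.0919
grip_force: 0.0
```

Emit:
arm_command(xyz=[[0, 0, 0], [0, 0, 0], [0, 0, 0], [0, 0, 0], [0, 0, 0], [0, 0, 0], [0, 0, 0], [0, 0, 0]], spin=[0, 0, 0, 0, 0, 0, 0, 0], jaw=-1)

```text
time: 27.9
tool_pos: [0.5105, -0.3001, 0.2286]
tool_rot: [3.141, -0.0, 2.921]
contact_force: [0.1, 0.8, 0.7]
opening: 0.0407
grip_force: 20.0
```

Emit:
arm_command(xyz=[[0, 0, 15], [0, 0, 25], [0, 0, 30], [0, 0, 25], [0, 0, 15], [-2.5, 28, 0], [-2.5, 28, 0], [-2.5, 28, 0], [-2.5, 28, 0], [-2.5, 28, 0], [-2.5, 28, 0], [-2.5, 28, 0], [-2.5, 28, 0], [-2.5, 28, 0], [-2.5, 28, 0], [-2.5, 28, 0], [-2.5, 28, 0], [-2.5, 28, 0], [-1, 28, 0], [0, 0, 0]], spin=[0, 0, 0, 0, 0, -5.5, -5.5, -5.5, -5.5, -5.5, -5.5, -5.5, -5.5, -5.5, -5.5, -6, -6, -6, -6, 0])

```text
time: 29.9
tool_pos: [0.4765, 0.0943, 0.3385]
tool_rot: [-3.141, -0.001, 1.543]
contact_force: [1.0, -0.6, -0.5]
opening: 0.0406
grip_force: 20.0
```

Emit:
arm_command(xyz=[[0, 0, -15], [0, 0, -25], [0, 0, -25], [0, 0, -18], [0, 0, -10], [0, 0, -6], [0, 0, -3], [0, 0, -1], [0, 0, -1], [0, 0, 0]], spin=[0, 0, 0, 0, 0, 0, 0, 0, 0, 0])

```text
time: 30.9
tool_pos: [0.4772, 0.0919, 0.2351]
tool_rot: [3.141, -0.0, 1.542]
contact_force: [-0.5, -0.0, -1.5]
opening: 0.0408
grip_force: 20.0
```

Emit:
arm_command(xyz=[[0, 0, -1], [0, 0, -0.6], [0, 0, -0.4], [0, 0, -0.5], [0, 0, 0], [0, 0, 0]], spin=[0, 0, 0, 0, 0, 0])

```text
time: 31.5
tool_pos: [0.4771, 0.0919, 0.2325]
tool_rot: [3.141, -0.0, 1.542]
contact_force: [-1.4, -0.1, 5.3]
opening: 0.0406
grip_force: 20.0
```

Contact felt, so I'll let go, rise, and move clear.

Emit:
arm_command(xyz=[[0, 0, 0], [0, 0, 0], [0, 0, 0], [0, 0, 0], [0, 0, 0], [0, 0, 10], [0, 0, 25], [0, 0, 25], [0, 0, 25], [0, 0, 25], [0, -25, 0], [0, -30, 0], [0, -30, 0], [0, -30, 0], [0, -30, 0], [0, -30, 0], [0, -25, 0], [0, 0, 0], [0, 0, 0]], spin=[0, 0, 0, 0, 0, 0, 0, 0, 0, 0, 0, 0, 0, 0, 0, 0, 0, 0, 0], jaw=1)

```text
time: 33.4
tool_pos: [0.4769, -0.1083, 0.3426]
tool_rot: [3.141, -0.0, 1.541]
contact_force: [-0.2, 0.4, 1.1]
opening: 0.0916
grip_force: 0.0
```

Run:
```python
from h import *
c=read_camera("top"); P=cloud(c); q=P[(P[...,2]>.083)&(P[...,2]<.1)&(P[...,1]>.05)][:,:2]
l,k=None,None
m=((P[...,2]>.084)&(P[...,2]<.1)&(P[...,1]>.05)).astype(np.uint8)
n,l,st,_=cv2.connectedComponentsWithStats(m)
for i in range(1,n):
    if st[i,4]>60: print(P[l==i].mean(0).round(4),st[i,4])
save("s3.png",cv2.resize(c["img"][100:360,100:440],(782,598)))
```

```text
[0.4822 0.2862 0.0914] 461
[0.4803 0.2225 0.0913] 455
[0.4788 0.1571 0.0914] 446
[0.4778 0.0908 0.0915] 445
```

View pics/s3.png

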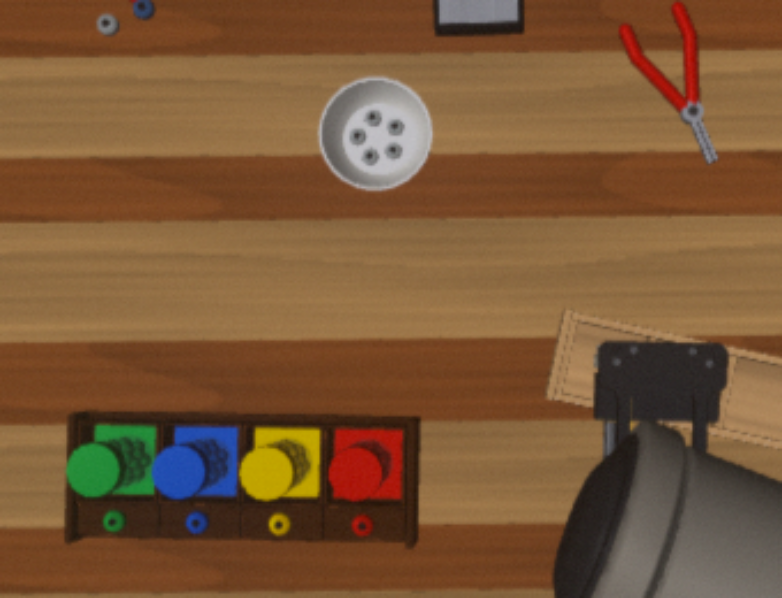

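All four jars stand in the compartments of their colour (crop lids at (95,470), (180,470), (267,472), (358,473)). Their tops are level at about 0.0914 m, and each is within about 4 mm of its measured compartment centre. The dish and pliers haven't moved.

```bash
python3 -c "
from cell import *
print(hand_in())"
```

```text
the job is handed in; nothing more can be done
None
```

The job is handed in: all four jars stand upright and released in the compartments of their own colour in the stringing rack, and the dish and pliers were not touched.

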